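# Lay out the electronics kit tray and lay its retaining bar on

### The job

The kit tray is to be laid out in order of use, counted from its carrying-handle end: screwdriver, test probe (already in the middle), tweezers. Lay the screwdriver in the notches nearest the handle and the tweezers in those at the other end, each lying across both rails and centred between them, either way round; then lay the retaining bar over them along the tray, centred, with both ends down in the post saddles and its grip up. Lay things down rather than dropping them, and leave the probe and everything else on the bench where it is.

Things in the scene. Friction and masses are not known exactly. Their poses are not given: they have to be found in the camera images.
- tray: Grey kit tray fixed to the bench, 180 mm (its x) by 290 mm (its y), floor 5 mm thick; origin under its centre, z up. Instruments lie across it along its x in notched rails, one after another along its y; the retaining bar lies above them along its y, on a post at each end. A wire carrying handle marks its +y end.
- tray_handle (a point): Outer bar of the tray's dark wire carrying handle, at (0, 172, 12) mm in the tray frame. There is no handle at the other end.
- tray_rails (a point): Tray centre at notch-floor height, (0, 0, 22) in the tray frame. Two white rails along the tray's y stand at x = -45 and +45, each 10 mm thick, 200 long, with notches 24 mm wide at y = +66, 0, -66: notch floor at z = 22, teeth tops at z = 34. An instrument lies in one notch of each rail. Between the rails 80 mm are free for fingers, down to z = 5.
- tray_saddle (a point): Middle of the saddle floor of the post at the handle end, (0, 130, 46) in the tray frame; the other is at (0, -130, 46). Each metal post is 30 mm wide (x) and 12 mm thick (y); its U-shaped saddle is 18 mm wide in x between two cheeks that rise to z = 60 and is open towards both ends of the tray.
- driver: Precision screwdriver, 160 mm long, 40 g, lying along its x: black octagonal handle 14 mm thick from x = -80 to +20, steel shaft 5 mm thick from +20 to +80. Origin on its axis at mid-length, 7 mm above the bench; balances near x = -25. In the notches the shaft sinks lower than the handle: tilt about 0.05 rad, origin at about z = 27 in the tray frame (handle axis z = 29).
- tweezers: Rigid steel tweezers, 138 mm long, 9 mm tall, 30 g, lying flat along their x: joined at x = -69, two legs bowed apart to a parallel ribbed middle (x = -15 to +15, 18 mm wide over both legs), meeting in a point at x = +69. Origin at mid-length, half way up: 4.5 mm above the bench, z = 26.5 in the tray frame when lying in notches.
- probe: Black pen-shaped test probe without a cable, a narrow steel collar near its tip, 155 mm long, 12 mm thick, steel tip; lies already in the middle pair of notches of the tray, along the tray's x, its top 34 mm above the bench. Origin on its axis.
- bar: Retaining bar, 100 g: aluminium strip 290 mm long (its x), 12 mm wide (its y), 8 mm thick, with a black grip block on top of its middle, 40 mm long (x), 14 mm wide (y), reaching from 8 to 30 mm above the underside. Origin in the middle of its underside; lies on the bench grip up. In the saddles its underside is at z = 46 in the tray frame, clear above the instruments.
- display_board: Bystander, to be left alone: green circuit board on standoffs, 90 x 120, 24 tall (mm). Origin at its underside.
- transformer: Bystander, to be left alone: small transformer on a foot plate, 40 x 74, 36 tall (mm). Origin at its underside.
- spool: Bystander, to be left alone: metal solder spool standing on end, 56 across, 42 tall (mm). Origin at its underside.
- battery: Bystander, to be left alone: flat metal-cased battery, 50 x 26, 17 tall (mm). Origin at its underside.
- marker: Bystander, to be left alone: white and black marker pen lying down, 130 long, 15 thick, not part of the kit (mm). Origin on its axis.

How it is judged (in metres and radians):
On the way, in this order (a step that is already met when the one before it is completed fails the run):
1. the screwdriver lies in the notches nearest the handle and the tweezers in those at the other end, both let go (x of driver in the frame of tray between -0.02 and 0.02 m and y of driver in the frame of tray between 0.054 and 0.078 m and z of driver in the frame of tray between 0.018 and 0.033 m and angle between the x axis of each of driver, tweezers and the x axis of tray, either way round below 0.25 rad and linear speed of each of driver, tweezers below 0.02 m/s and x of tweezers in the frame of tray between -0.02 and 0.02 m and y of tweezers in the frame of tray between -0.078 and -0.054 m and z of tweezers in the frame of tray between 0.018 and 0.033 m and contact force between each of driver, tweezers and the fingers below 0.1 N), for 0.2 s.
2. then the retaining bar lies in both saddles, let go (x of bar in the frame of tray between -0.006 and 0.006 m and y of bar in the frame of tray between -0.01 and 0.01 m and z of bar in the frame of tray between 0.042 and 0.05 m and angle between the x axis of bar and the y axis of tray, either way round below 0.06 rad and angle between bar's own z axis and vertical below 0.1 rad and linear speed of bar below 0.02 m/s and contact force between bar and the fingers below 0.1 N), for 0.2 s.
At the end, for the whole second after the job is handed in: At rest: screwdriver, probe, tweezers lie down in both notches of the 1st, 2nd, 3rd pair from the handle end (origin within 12 mm along the tray, 20 mm across, 0.25 rad); bar grip up in both saddles (10 mm along, 6 mm across, 0.06 rad, 4 mm in height) (x of driver in the frame of tray between -0.02 and 0.02 m and y of driver in the frame of tray between 0.054 and 0.078 m and z of driver in the frame of tray between 0.018 and 0.033 m and angle between the x axis of each of driver, tweezers, probe and the x axis of tray, either way round below 0.25 rad and linear speed of each of driver, tweezers, probe, bar below 0.02 m/s and x of tweezers in the frame of tray between -0.02 and 0.02 m and y of tweezers in the frame of tray between -0.078 and -0.054 m and z of tweezers in the frame of tray between 0.018 and 0.033 m and x of probe in the frame of tray between -0.02 and 0.02 m and y of probe in the frame of tray between -0.012 and 0.012 m and z of probe in the frame of tray between 0.022 and 0.034 m and x of bar in the frame of tray between -0.006 and 0.006 m and y of bar in the frame of tray between -0.01 and 0.01 m and z of bar in the frame of tray between 0.042 and 0.05 m and angle between the x axis of bar and the y axis of tray, either way round below 0.06 rad and angle between bar's own z axis and vertical below 0.1 rad); the robot touches nothing.
It fails at once if a bystander is moved by more than 30 mm (distance of any of display_board, transformer, spool, battery, marker from where it was at the start of the episode above 0.03 m).
It fails at once if the test probe is moved by more than 20 mm (distance of probe from where it was at the start of the episode above 0.02 m).
It fails at once if an instrument or the bar is dropped: it moves faster than 0.7 m/s while no finger touches it (a fall of about 25 mm) ((linear speed of driver above 0.7 m/s and contact force between driver and the fingers below 0.01 N) or (linear speed of tweezers above 0.7 m/s and contact force between tweezers and the fingers below 0.01 N) or (linear speed of bar above 0.7 m/s and contact force between bar and the fingers below 0.01 N)).
It also fails if it takes over 67 s, if anything falls off the work surface, if the arm or the gripper's body presses on something with over 40 N, if the wrist force passes 120 N, or if a joint passes its speed limit or range.

### The arm

A 6-joint arm with a two-finger parallel gripper is mounted at the origin on the work surface. World frame = base frame: x ahead of the robot, y to its left, z up, the work surface at z = 0. Lengths are in mm, angles in rad, forces in N, time in s.
With the tool pointing down it reaches from about 275 to 750 mm from the base axis. Payload 10.2 kg.
Tool frame: the origin (TCP) lies on the centre line of the jaws, within the pads' length; the fingertips stand 17 mm ahead of it and the grasp point (between the pads) lies 2 mm behind it (ctrl.tip_extent is the distance from the TCP to the fingertips, in mm); z points along the fingers, y is the line along which they close (so a half turn about z gives the same grasp; the last joint's range is limited). The gripper opens to 85 mm and grips with 20 to 120 N. Pads are 22 mm wide; open, the fingers measure 114 mm over their backs; the gripper's body (76 mm by 85 mm) begins 54 mm behind the grasp point. The pads swing forward as they close: fully open they stand 13 mm farther back than shut.
Start: joints at [0.946, 0.313, 1.498, -0, 1.331, -0.223], TCP at [205.328, 483.189, 248.294] pointing down, gripper open.
Joint ranges: [-2.94, 2.94], [-0.97, 2.17], [0.19, 2.56], [-1.23, 4.37], [0.02, 3.11], [-2.88, 2.88]. Speed limits (rad/s): [2.39, 2.39, 3.01, 3.14, 3.14, 3.14].

### API

Orientations are given as a unit quaternion [w, x, y, z].
In Python, from rig import sensors, capture, ctrl, cut_out, place_of gives the robot as it stands.
- The arm moves only by the shell command python3 -m jog 'ROWS' [FORCE]. ROWS is JSON, a list of rows, each a list of 3 entries, a list of its own where there are three numbers: the shift along the world's x, y, z in mm, then the turn, a rotation vector about the world's x, y, z in degrees, then the closure, from 0 (fully open) to 1 (shut). A call has exactly 8 rows; each row is the pose to reach, as a shift and turn from the pose commanded when the call began; what a row does not reach only later rows make up. A row lasts 1/12 s, in which the tool goes at most 41.7 mm and 7.16 degrees, less where a joint would pass 70% of its speed; a pose out of reach is approached as far as the arm can. A call with a gripper value outside its range is refused whole. The fingers move at their own pace and stop on an object; FORCE is the grip in N (left out, the last holds). Time passes only in rows, so rows that repeat a pose let the fingers close, or fill a call up. It gives the time, the measured TCP pose, the force and the opening at its end, in the units of the state.
- sensors.sense(): the state, without advancing time (a new reading comes with each control period).
- capture(name): name is "side" or "top"; returns a dict with "color" (480x640x3 uint8, blue, green, red), "z_map" (480x640 float32, mm along the optical axis (not along the pixel's ray), 0 where there is no reading), "camera_matrix" (3x3 intrinsics, pixels), "R" (3x3) and "t" (3): a world point X has camera coordinates R X + t. Camera axes: x right, y down, z forward; pixel columns grow to the right and rows downward; lengths in mm; the calibration is good to about 2 mm. A picture is of the moment at which its call begins.
- ctrl.finish_job(): hands the job in, once; it reports no verdict.
Trained networks look in a picture, given as the dict that the camera call returned (one of the last four; its "shot" number tells which), for a name from the list of things; names that differ only in an ending like _2 or _b are one class to them, and where a whole thing is asked for, a point or a joint stands for the part that bears it (a point fixed in the world has none). Each returns a list of dicts, best first, with "p" (0 to 1); they miss things now and then, are a little off and sometimes report something else, mostly with a low value. They report only what shows in the picture. A call takes as long as a camera call.
- cut_out(picture, query): "region" (480x640 bool, what is visible of it) and "box" ([left, top, right, bottom] in pixels, round what is visible of it).
- place_of(picture, query): "centre" ([row, column] in pixels: a listed point, or the origin of a listed thing).
The state is a dict: "time_s": time; "joints": joint angles; "dq": joint speeds; "tau": joint torques, N m; "eef_pos": TCP position; "ee_rot": TCP orientation; "force": force on the tool from outside, world axes, zero at the start; "wrist_torque": the same for the moment, N m; "grip_width": opening from 0.0 (shut) to 1.0 (fully open).
Only numpy, scipy, OpenCV 4.12 (cv2) and the standard library are available. Lean on these libraries where they do the work, as an engineer would, in place of code of your own. Each camera call takes 0.05 s, during which the arm holds its last target. There are 200 camera calls.

## Working session

There is one attempt and no reset: what is moved stays moved. The work goes in short steps, Python scripts to look and compute and a shell command to move; the robot and the scene stay as the last step left them, time stands still between calls to the robot, and variables do not carry over. Pictures are saved under pics/ and viewed, on a budget of 10 in all, crops included, one or two more only if the job needs it, and the job is handed in when it is done.

```bash
mkdir -p pics && ls && cat > h.py <<'E'
import numpy as np, cv2
from rig import sensors, capture, ctrl, cut_out, place_of
def world(p,u,v,d):
    K=p["camera_matrix"]; c=np.array([(u-K[0,2])/K[0,0]*d,(v-K[1,2])/K[1,1]*d,d])
    return p["R"].T@(c-p["t"])
def at_z(p,u,v,z):
    K=p["camera_matrix"]; r=p["R"].T@np.array([(u-K[0,2])/K[0,0],(v-K[1,2])/K[1,1],1]); o=-p["R"].T@p["t"]
    return o+r*(z-o[2])/r[2]
def cloud(p,m):
    v,u=np.nonzero(m&(p["z_map"]>0)); d=p["z_map"][v,u]; K=p["camera_matrix"]
    c=np.stack([(u-K[0,2])/K[0,0]*d,(v-K[1,2])/K[1,1]*d,d],1)
    return (c-p["t"])@p["R"]
def rect(P,z=None):
    r=cv2.minAreaRect(P[:,:2].astype(np.float32)); b=cv2.boxPoints(r)
    e=b[1]-b[0] if np.linalg.norm(b[1]-b[0])>np.linalg.norm(b[2]-b[1]) else b[2]-b[1]
    return np.round(r[0],1),np.round(sorted(r[1]),1),round(float(np.degrees(np.arctan2(e[1],e[0])))%180,1)
E
python3 - <<'E'
from h import *
s=sensors.sense();print(s)
for n in("top","side"):
    p=capture(n);cv2.imwrite(f"pics/{n}0.png",p["color"])
    print(n,"cam",np.round(-p["R"].T@p["t"]))
    for q in["tray","driver","tweezers","probe","bar","display_board","transformer","spool","battery","marker"]:
        for r in cut_out(p,q)[:2]:
            P=cloud(p,r["region"]); 
            if len(P)>5: print(q,round(r["p"],2),[int(x) for x in r["box"]],*rect(P),"z",np.round(np.percentile(P[:,2],[5,50,95])))
    for q,z in[("tray_handle",12),("tray_rails",22),("tray_saddle",46),("driver",7),("tweezers",4.5),("bar",0),("probe",28),("tray",0)]:
        for r in place_of(p,q)[:2]:
            v,u=r["centre"];print(q,round(r["p"],2),int(u),int(v),np.round(at_z(p,u,v,z)))
E
```

```text
pics
{'time_s': 0.0, 'joints': array([ 9.45607293e-01,  3.13431844e-01,  1.49844032e+00,  1.20679066e-05,
        1.33099803e+00, -2.23412499e-01]), 'dq': array([-0.00121764,  0.0004211 ,  0.00104518,  0.0002759 , -0.00108645,
        0.00161986]), 'tau': array([-1.33671970e-04, -4.12265897e+01, -2.59743100e+01, -1.96105088e-04,
        4.14988594e-03,  2.90797061e-05]), 'eef_pos': array([205.17606371, 482.99025509, 247.74313523]), 'ee_rot': array([-2.68311920e-04,  1.99541181e-01,  9.79889233e-01, -5.79715678e-04]), 'force': array([-0.29579697, -0.38193768,  0.27671574]), 'wrist_torque': array([-0.0333778 ,  0.03430025, -0.04821841]), 'grip_width': 0.9995454035805343}
top cam [ 452.  -22. 1027.]
tray 0.77 [123, 176, 300, 341] [582.4 179. ] [184.9 327.1] 124.8 z [ 2.  6. 34.]
driver 0.79 [324, 253, 340, 333] [499. -40.] [ 15.6 146. ] 5.8 z [ 7. 13. 17.]
tweezers 0.9 [401, 243, 410, 312] [ 522.6 -185.3] [ 18.6 133.5] 176.2 z [ 1.  9. 12.]
probe 0.6 [184, 220, 231, 290] [573.8 196.6] [ 20.6 164.8] 35.6 z [ 5. 33. 37.]
bar 0.59 [474, 208, 498, 358] [ 515.2 -339.3] [ 24.6 292.2] 169.3 z 
[... 1684 characters left out ...]
[ 3.  7. 36.]
spool 0.77 [442, 281, 467, 313] [ 774.1 -255.2] [54.4 84.5] 31.6 z [ 3. 41. 45.]
battery 0.78 [311, 356, 339, 379] [ 437.3 -253.4] [27.5 48.8] 3.1 z [ 7. 17. 20.]
marker 0.75 [382, 283, 434, 305] [ 687.7 -197. ] [ 16.5 128.7] 171.3 z [ 6. 13. 17.]
tray_handle 0.74 336 227 [671.  54.  12.]
tray_handle 0.43 271 214 [562. 180.  12.]
tray_rails 0.71 452 301 [ 750. -271.   22.]
tray_rails 0.64 272 207 [570. 189.  22.]
tray_saddle 0.71 317 213 [641.  91.  46.]
tray_saddle 0.2 272 206 [561. 171.  46.]
driver 0.59 298 283 [504. -43.   7.]
tweezers 0.91 340 324 [ 524. -183.    4.]
bar 0.85 379 381 [ 512. -332.    0.]
probe 0.83 270 203 [572. 200.  28.]
tray 0.62 273 212 [574. 195.   0.]
```

```bash
python3 - <<'E'
from h import *
p=capture("top"); q=capture("side")
a=p["color"][110:370,110:510];cv2.imwrite("pics/a.png",cv2.resize(a,(800,520),interpolation=cv2.INTER_CUBIC))
for n,c in(("top",p),("side",q)):
    r=cut_out(c,"tray")[0]["region"]; r=cv2.dilate(r.astype(np.uint8),np.ones((9,9)))>0
    P=cloud(c,r)
    for lo,hi in((40,75),(30,38)):
        S=P[(P[:,2]>lo)&(P[:,2]<hi)]
        print(n,lo,len(S),rect(S), S.mean(0).round(1))
        ax=np.array([np.cos(np.radians(-55)),np.sin(np.radians(-55))]);t=(S[:,:2]-[573,192])@ax
        for g in((t>80),(t<-80),abs(t)<80):
            if g.sum()>3: print("   ",g.sum(),S[g].mean(0).round(1),S[g].max(0).round(1),S[g].min(0).round(1))
E
```

```text
top 40 265 (array([583.7, 198. ]), array([ 57.7, 272.2]), 125.2) [564.6 201.8  51.7]
    117 [647.3  83.7  52. ] [660.8  96.1  63.5] [632.5  71.3  41.6]
    147 [498.6 295.6  51.6] [513.7 308.7  63.2] [482.7 283.1  41.2]
top 30 1223 (array([570. , 192.9]), array([148.3, 261.4]), 140.4) [572.5 193.7  33.9]
    123 [624.7 115.9  34.1] [669.6 152.3  37.9] [578.4  70.5  30.2]
    133 [516.  268.4  33.9] [564.4 298.6  37.4] [476.7 230.4  30.1]
    967 [573.7 193.3  33.8] [657.9 284.6  38. ] [487.4 119.6  30. ]
side 40 0 (array([0., 0.]), array([0., 0.]), 0.0) [nan nan nan]
side 30 0 (array([0., 0.]), array([0., 0.]), 0.0) [nan nan nan]<stdin>:9: RuntimeWarning: Mean of empty slice.
  ret = um.true_divide(
```

View pics/a.png

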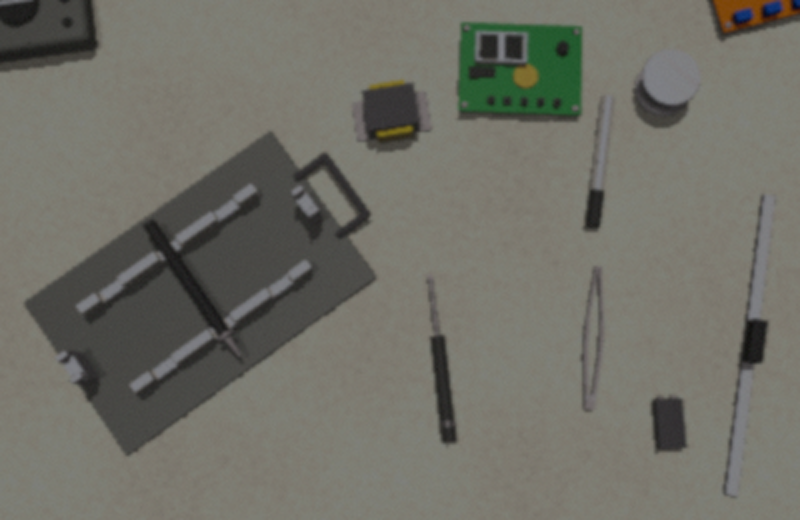

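The picture agrees with the networks. The tray handle is at (335,195), the driver at (440,360) with its tip up, the tweezers at (593,340), and the bar at (750,345) with its grip in the middle.

```bash
python3 -m jog '[[[36,-40,-10],[0,0,4],0],[[72,-80,-20],[0,0,8],0],[[108,-120,-30],[0,0,12],0],[[143,-150,-40],[0,0,15],0],[[143,-190,-50],[0,0,15],0],[[143,-230,-60],[0,0,15],0],[[143,-262,-70],[0,0,15],0],[[143,-262,-70],[0,0,15],0]]' 30 && python3 -m jog '[[[143,-262,-70],[0,0,14],0],[[143,-262,-70],[0,0,14],0],[[143,-262,-70],[0,0,14],0],[[143,-262,-70],[0,0,14],0],[[143,-262,-70],[0,0,14],0],[[143,-262,-70],[0,0,14],0],[[143,-262,-70],[0,0,14],0],[[143,-262,-70],[0,0,14],0]]'
python3 -c "
from h import *
s=sensors.sense();q=s['ee_rot'];print(ctrl.tip_extent,s['eef_pos'],2*np.degrees(np.arctan2(q[2],q[1]))-90)
p=capture('top')
r=cut_out(p,'tray')[0]['region'];r=cv2.dilate(r.astype(np.uint8),np.ones((9,9)))>0;P=cloud(p,r)
a=np.radians(-55);x=(P[:,:2]-[573,190])@[np.sin(-a)*-1,-np.cos(a)];y=(P[:,:2]-[573,190])@[np.cos(a),np.sin(a)]
for n,g in (('post+',(P[:,2]>55)&(y>90)),('post-',(P[:,2]>55)&(y<-90)),('railx+',(abs(x-45)<15)&(P[:,2]>31)&(abs(y)>20)),('railx-',(abs(x+45)<15)&(P[:,2]>31)&(abs(y)>20))): print(n,g.sum(),x[g].mean().round(1),y[g].mean().round(1),np.percentile(x[g],[3,97]).round(1),np.percentile(y[g],[3,97]).round(1))
"
```

```text
time_s: 2.77
eef_pos: [348.1, 218.5, 177.4]
ee_rot: [-0.0, 0.071, 0.998, -0.0]
force: [0.2, 0.2, -0.0]
grip_width: 1.001
time_s: 3.43
eef_pos: [492.4, -43.9, 107.6]
ee_rot: [0.0, -0.051, 0.999, -0.0]
force: [0.4, 0.5, -0.3]
grip_width: 1.002
17.0 [492.35220315 -43.8859216  107.59684258] 95.87988007511751
post+ 151 97.0 123.4 [-13.4 143.8] [109.1 134.1]
post- 55 0.5 -129.5 [-14.5  14.7] [-135.4 -123.8]
railx+ 327 45.1 -2.4 [40.1 49.8] [-96.4  96.4]
railx- 313 -44.7 -2.1 [-49.6 -40. ] [-96.1  95.6]
```

```bash
python3 -m jog '[[[-1,2,-30],[0,0,0],0],[[-1,2,-60],[0,0,0],0],[[-1,2,-78],[0,0,0],0.3],[[-1,2,-88],[0,0,0],0.6],[[-1,2,-88],[0,0,0],1],[[-1,2,-88],[0,0,0],1],[[-1,2,-88],[0,0,0],1],[[-1,2,-88],[0,0,0],1]]' 40 && python3 -m jog '[[[0,0,0],[0,0,0],1],[[0,0,0],[0,0,0],1],[[0,0,0],[0,0,0],1],[[0,0,5],[0,0,0],1],[[0,0,20],[0,0,0],1],[[0,0,40],[0,0,0],1],[[0,0,60],[0,0,0],1],[[0,0,70],[0,0,0],1]]'
python3 -c "
from h import *
s=sensors.sense();print(s['eef_pos'],s['time_s'])
p=capture('side');cv2.imwrite('pics/b.png',cv2.resize(p['color'][200:360,200:400],(800,640))[:600])
for r in place_of(p,'driver'): print(r)
"
```

```text
time_s: 4.2
eef_pos: [491.1, -38.9, 21.6]
ee_rot: [0.001, -0.052, 0.999, -0.0]
force: [-2.7, 0.8, 18.7]
grip_width: 0.148
time_s: 4.87
eef_pos: [491.2, -39.0, 93.1]
ee_rot: [0.002, -0.052, 0.999, -0.001]
force: [0.5, -0.4, -0.1]
grip_width: 0.143
[491.19356826 -39.03260789  93.07300186] 4.8667
{'centre': [262.2, 298.5], 'p': 0.81}
```

View pics/b.png

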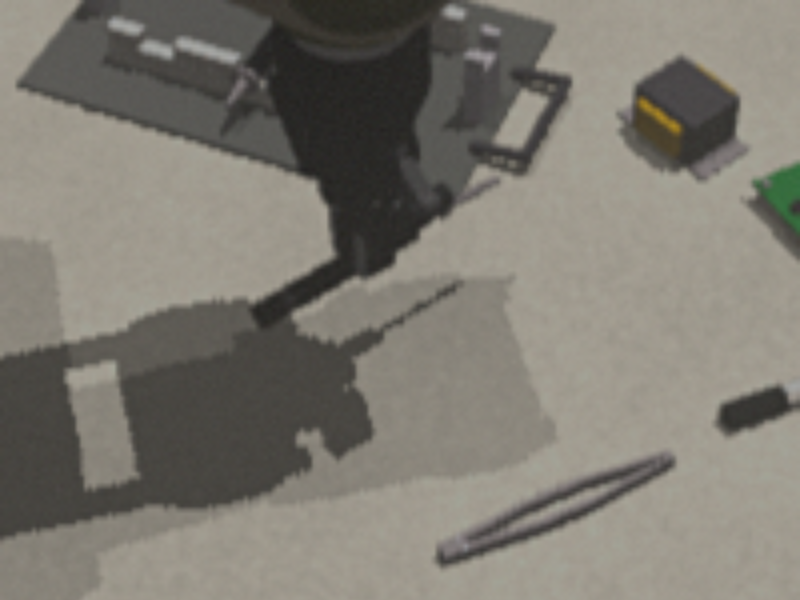

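The driver is gripped and hangs level. Its butt is at crop (262,315) and its tip at (497,182).

```bash
python3 -c "
from h import *
p=capture('side')
for u,v in((298.5,262.2),(265.5,277.5),(324.3,245.5)): print(at_z(p,u,v,78.5).round(1))
p=capture('top')
for r in cut_out(p,'driver')[:1]: print(r['p'],r['box'],rect(cloud(p,r['region'])))
for r in place_of(p,'driver')[:1]: print(r['p'],at_z(p,*r['centre'][::-1],78.5).round(1))
"
```

```text
[505.9 -44.4  78.5]
[426.1 -44.3  78.5]
[579.  -32.5  78.5]
0.45 [323.2, 242.3, 338.3, 322.5] (array([511.1, -36.7]), array([  5.1, 139.3]), 6.3)
0.21 [ 683.4 -186.9   78.5]
```

```bash
python3 -m jog '[[[18,28,8],[0,0,5],1],[[36,56,10],[0,0,10],1],[[54,84,10],[0,0,15],1],[[72,112,10],[0,0,20],1],[[90,140,10],[0,0,25],1],[[104,160,10],[0,0,29],1],[[108,167,5],[0,0,29],1],[[108,167,0],[0,0,29],1]]' && python3 -m jog '[[[0,0,-10],[0,0,0],1],[[0,0,-20],[0,0,0],1],[[0,0,-28],[0,0,0],1],[[0,0,-34],[0,0,0],1],[[0,0,-34],[0,0,0],1],[[0,0,-34],[0,0,0],1],[[0,0,-34],[0,0,0],1],[[0,0,-34],[0,0,0],1]]'
python3 -c "
from h import *
s=sensors.sense();q=s['ee_rot'];print(s['eef_pos'],2*np.degrees(np.arctan2(q[2],q[1]))-90)
a=np.radians(-55);d=s['eef_pos'][:2]-[573,190];print('tray',d@[-np.sin(-a),-np.cos(a)],d@[np.cos(a),np.sin(a)])
p=capture('side');cv2.imwrite('pics/c.png',cv2.resize(p['color'][160:280,190:350],(800,600),interpolation=cv2.INTER_CUBIC))
"
```

```text
time_s: 5.83
eef_pos: [598.3, 129.5, 88.7]
ee_rot: [-0.001, -0.301, 0.954, 0.0]
force: [-0.4, -0.2, -0.0]
grip_width: 0.146
time_s: 6.5
eef_pos: [598.6, 128.1, 56.9]
ee_rot: [0.0, -0.3, 0.954, -0.0]
force: [0.4, 1.4, -0.9]
grip_width: 0.147
[598.61616109 128.10755344  56.85081237] 124.97003147136598
tray 14.516518212241847 65.39215051707758
```

View pics/c.png

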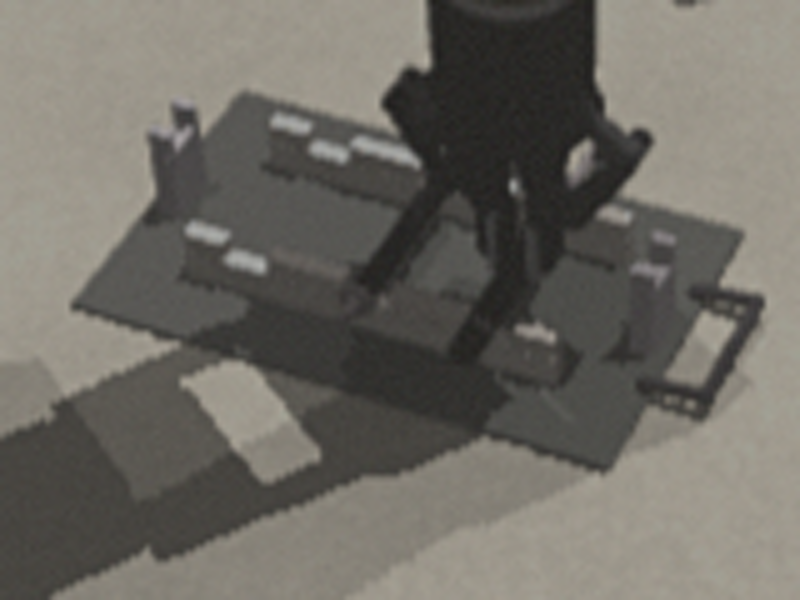

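The driver is above the notch pair nearest the handle, with its butt at (465,350) beside the gap before the last white tooth. Lowering it.

```bash
python3 -m jog '[[[0,0,-4],[0,0,0],1],[[0,0,-8],[0,0,0],1],[[0,0,-11],[0,0,0],1],[[0,0,-13],[0,0,0],1],[[0,0,-13],[0,0,0],1],[[0,0,-13],[0,0,0],1],[[0,0,-13],[0,0,0],1],[[0,0,-13],[0,0,0],1]]'
python3 -c "
from h import *
p=capture('top')
for r in cut_out(p,'driver')[:1]:
  P=cloud(p,r['region']);print(r['p'],rect(P),np.percentile(P[:,2],[5,50,95]))
"
```

```text
time_s: 7.22
eef_pos: [598.2, 128.2, 43.3]
ee_rot: [-0.0, -0.301, 0.954, 0.0]
force: [-1.9, 0.4, 1.8]
grip_width: 0.147
```

```bash
python3 -m jog '[[[0,0,0],[0,0,0],0.78],[[0,0,0],[0,0,0],0.7],[[0,0,0],[0,0,0],0.6],[[0,0,0],[0,0,0],0.6],[[0,0,0],[0,0,0],0.6],[[0,0,15],[0,0,0],0.6],[[0,0,40],[0,0,0],0.6],[[0,0,75],[0,0,0],0.6]]' && python3 -m jog '[[[-10,-38,20],[0,0,-7],0.4],[[-20,-78,25],[0,0,-14],0],[[-30,-118,25],[0,0,-21],0],[[-40,-158,25],[0,0,-28],0],[[-50,-198,20],[0,0,-35],0],[[-60,-238,10],[0,0,-39],0],[[-70,-278,0],[0,0,-39],0],[[-78,-312,-10],[0,0,-39],0]]'
python3 -c "
from h import *
s=sensors.sense();q=s['ee_rot'];print(s['eef_pos'],2*np.degrees(np.arctan2(q[2],q[1]))-90)
a=np.radians(-55);R=np.array([[-np.sin(-a),-np.cos(a)],[np.cos(a),np.sin(a)]])
for n in('top','side'):
  p=capture(n)
  if n=='side': cv2.imwrite('pics/d.png',cv2.resize(p['color'][160:280,190:350],(800,600),interpolation=cv2.INTER_CUBIC))
  for o,z in(('driver',27),('probe',28),('tweezers',4.5)):
    for r in place_of(p,o)[:1]:
      w=at_z(p,*r['centre'][::-1],z)[:2];print(n,o,r['p'],w.round(1),'tray',(R@(w-[573,190])).round(1))
    for r in cut_out(p,o)[:1]:
      P=cloud(p,r['region']); c,sz,an=rect(P[P[:,2]>20] if z>20 else P);print('   ',r['p'],c,sz,an,(R@(c-[573,190])).round(1),np.percentile(P[:,2],[5,50,95]).round())
"
```

```text
time_s: 7.98
eef_pos: [597.1, 128.1, 116.9]
ee_rot: [-0.002, -0.3, 0.954, 0.001]
force: [0.6, 0.9, -0.5]
grip_width: 0.401
time_s: 8.65
eef_pos: [519.6, -185.9, 108.3]
ee_rot: [0.0, 0.035, 0.999, -0.0]
force: [1.4, 0.2, 0.7]
grip_width: 1.002
[ 519.56085298 -185.94820903  108.26380634] 85.93732264869945
top driver 0.89 [609.2 131.5] tray [ 3.9 68.6]
    0.72 [610.  134.6] [ 14.1 158.6] 35.0 [ 1.5 66.6] [ 7. 34. 39.]
top probe 0.76 [571.8 187.3] tray [2.5 1.5]
    0.77 [572.3 192.9] [ 16.3 150.6] 35.5 [-1.1 -2.8] [ 7. 33. 37.]
side driver 0.73 [570.2 183.3] tray [6.1 3.9]
    0.49 [550.5  94.3] [12.7 25.4] 31.2 [73.3 65.5] [29. 35. 39.]
side probe 0.49 [571.3 191.7] tray [ 0.4 -2.4]
side tweezers 0.89 [ 517.  -188.8] tray [263.2 278.2]
    0.73 [ 517.5 -181.7] [ 29.1 134.9] 174.0 [258.7 272.6] [ 0.  7. 12.]
```

View pics/d.png

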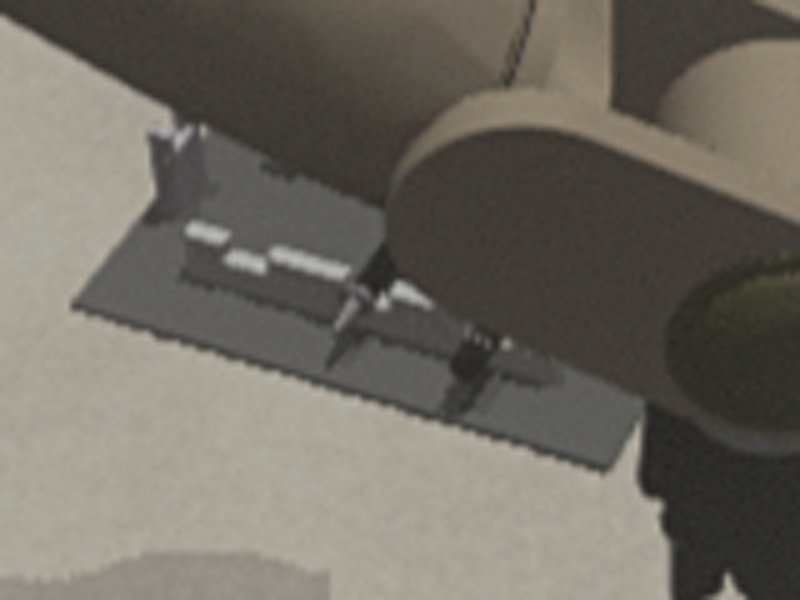

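The driver sits in its notch at tray (1.5, 66.6), and its butt shows at (475,350). Next, the tweezers.

```bash
python3 -m jog '[[[1,1,-30],[0,0,0],0],[[1,1,-60],[0,0,0],0],[[1,1,-78],[0,0,0],0.3],[[1,1,-88],[0,0,0],0.6],[[1,1,-88],[0,0,0],1],[[1,1,-88],[0,0,0],1],[[1,1,-88],[0,0,0],1],[[1,1,-88],[0,0,0],1]]' 30 && python3 -m jog '[[[0,0,0],[0,0,0],1],[[0,0,0],[0,0,0],1],[[0,0,0],[0,0,0],1],[[0,0,5],[0,0,0],1],[[0,0,20],[0,0,0],1],[[0,0,40],[0,0,0],1],[[0,0,60],[0,0,0],1],[[0,0,75],[0,0,0],1]]'
python3 -c "
from h import *
s=sensors.sense();q=s['ee_rot'];print(s['eef_pos'],2*np.degrees(np.arctan2(q[2],q[1]))-90)
p=capture('side');cv2.imwrite('pics/e.png',cv2.resize(p['color'][230:380,250:450],(800,600),interpolation=cv2.INTER_CUBIC))
z=s['eef_pos'][2]-16
for r in place_of(p,'tweezers')[:1]: print(r['p'],at_z(p,*r['centre'][::-1],z).round(1))
for r in cut_out(p,'tweezers')[:1]:print(r['box'],rect(cloud(p,r['region'])))
"
```

```text
time_s: 10.02
eef_pos: [522.1, -183.3, 21.8]
ee_rot: [0.001, 0.035, 0.999, -0.001]
force: [-0.7, 0.5, 2.8]
grip_width: 0.195
time_s: 10.68
eef_pos: [521.6, -183.0, 97.4]
ee_rot: [0.001, 0.035, 0.999, -0.0]
force: [1.1, 0.2, -0.9]
grip_width: 0.192
[ 521.63764747 -182.96020644   97.40635749] 85.98010213999135
0.54 [ 522.2 -186.    81.4]
[310.2, 289.0, 372.8, 318.3] (array([ 517.2, -160. ]), array([ 63.8, 136.5]), 0.9)
```

View pics/e.png

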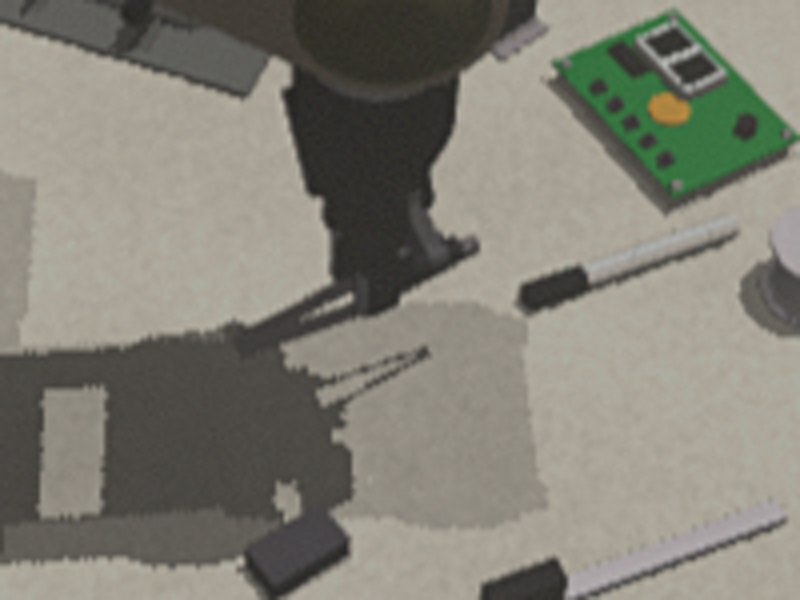

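Tweezers are held level and centred, ends at (240,345) and (475,242).

```bash
python3 -m jog '[[[1,39,8],[0,0,5],1],[[2,78,10],[0,0,10],1],[[4,117,10],[0,0,15],1],[[5,156,10],[0,0,20],1],[[6,195,10],[0,0,25],1],[[7,234,10],[0,0,30],1],[[9,273,10],[0,0,35],1],[[10,312,10],[0,0,39],1]]' && python3 -m jog '[[[1,39,0],[0,0,0],1],[[3,78,0],[0,0,0],1],[[4,105,0],[0,0,0],1],[[4,115,-4],[0,0,0],1],[[4,115,-20],[0,0,0],1],[[4,115,-38],[0,0,0],1],[[4,115,-46],[0,0,0],1],[[4,115,-46],[0,0,0],1]]'
python3 -c "
from h import *
s=sensors.sense();q=s['ee_rot'];print(s['eef_pos'],2*np.degrees(np.arctan2(q[2],q[1]))-90)
a=np.radians(-55);d=s['eef_pos'][:2]-[573,190];print('tray',d@[-np.sin(-a),-np.cos(a)],d@[np.cos(a),np.sin(a)])
p=capture('side');cv2.imwrite('pics/f.png',cv2.resize(p['color'][160:280,190:350],(800,600),interpolation=cv2.INTER_CUBIC))
"
```

```text
time_s: 11.5
eef_pos: [530.6, 131.1, 104.2]
ee_rot: [-0.001, -0.303, 0.953, 0.0]
force: [1.1, -0.5, -0.4]
grip_width: 0.195
time_s: 12.17
eef_pos: [534.0, 243.2, 56.7]
ee_rot: [-0.003, -0.3, 0.954, 0.0]
force: [-0.2, 0.1, -1.0]
grip_width: 0.198
[534.04671787 243.2376551   56.6870396 ] 124.93820683490483
tray 1.3727961977598233 -65.9524187541072
```

View pics/f.png

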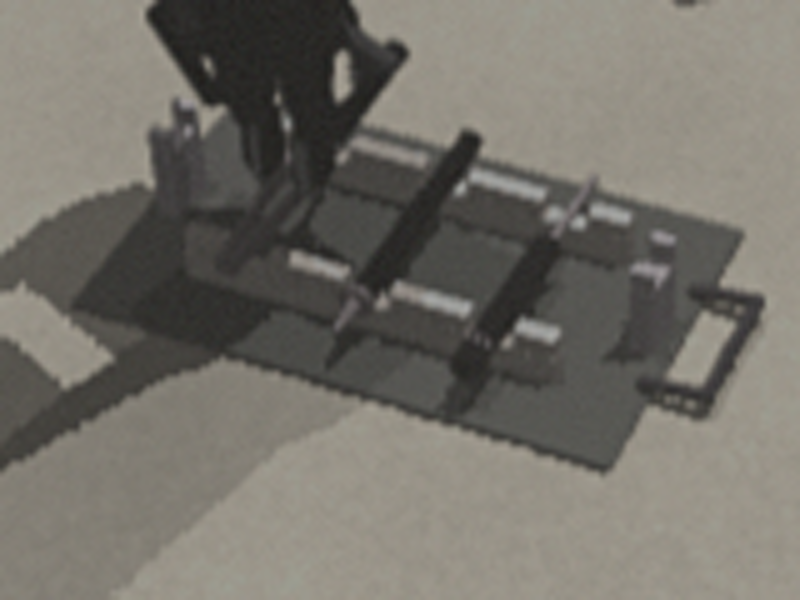

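The driver and probe lie in their notches, and the tweezers are above the third pair at (265,225). Lowering and releasing. The fingers open only part way.

```bash
python3 -m jog '[[[0.5,0.5,-4],[0,0,0],1],[[0.5,0.5,-8],[0,0,0],1],[[0.5,0.5,-11],[0,0,0],1],[[0.5,0.5,-12.5],[0,0,0],1],[[0.5,0.5,-12.5],[0,0,0],1],[[0.5,0.5,-12.5],[0,0,0],1],[[0.5,0.5,-12.5],[0,0,0],1],[[0.5,0.5,-12.5],[0,0,0],1]]' && python3 -m jog '[[[0,0,0],[0,0,0],0.73],[[0,0,0],[0,0,0],0.68],[[0,0,0],[0,0,0],0.6],[[0,0,0],[0,0,0],0.55],[[0,0,0],[0,0,0],0.55],[[0,0,15],[0,0,0],0.55],[[0,0,40],[0,0,0],0.55],[[0,0,75],[0,0,0],0.55]]' && python3 -m jog '[[[0,-39,5],[0,0,-6],0.4],[[0,-79,5],[0,0,-12],0],[[0,-119,5],[0,0,-18],0],[[0,-159,5],[0,0,-24],0],[[0,-199,5],[0,0,-30],0],[[0,-239,5],[0,0,-36],0],[[0,-279,5],[0,0,-42],0],[[0,-319,5],[0,0,-45],0]]'
python3 -c "
from h import *
s=sensors.sense();q=s['ee_rot'];print(s['eef_pos'],2*np.degrees(np.arctan2(q[2],q[1]))-90)
a=np.radians(-55);R=np.array([[-np.sin(-a),-np.cos(a)],[np.cos(a),np.sin(a)]])
p=capture('top');cv2.imwrite('pics/g.png',cv2.resize(p['color'][160:370,110:510],(800,420),interpolation=cv2.INTER_CUBIC))
for o,z in(('driver',27),('probe',28),('tweezers',26.5),('bar',0)):
    for r in place_of(p,o)[:1]:
      w=at_z(p,*r['centre'][::-1],z)[:2];print(o,r['p'],w.round(1),'tray',(R@(w-[573,190])).round(1))
    for r in cut_out(p,o)[:1]:
      P=cloud(p,r['region']); c,sz,an=rect(P[P[:,2]>20] if z>20 else P);print('   ',r['p'],c,sz,an,(R@(c-[573,190])).round(1),np.percentile(P[:,2],[5,50,95]).round())
      if o=='bar':
        g=P[P[:,2]>24];print('grip',len(g),rect(g),g.mean(0));f=P[(P[:,2]<13)&(P[:,2]>5)];print(rect(f))
"
```

```text
time_s: 12.88
eef_pos: [535.9, 244.7, 47.0]
ee_rot: [0.0, -0.301, 0.954, -0.0]
force: [-0.7, -0.1, -0.0]
grip_width: 0.2
time_s: 13.55
eef_pos: [534.6, 244.3, 120.6]
ee_rot: [-0.002, -0.3, 0.954, 0.0]
force: [0.2, -0.3, -0.4]
grip_width: 0.449
time_s: 14.22
eef_pos: [535.5, -76.3, 127.0]
ee_rot: [0.0, 0.09, 0.996, -0.0]
force: [1.0, -0.5, -0.1]
grip_width: 0.999
[535.48297657 -76.25023988 126.99442829] 79.67093521607512
driver 0.88 [614.6 135. ] tray [-2.5 68.9]
    0.72 [608.5 134.8] [ 16.5 156.5] 36.4 [ 2.6 65.6] [ 6. 34. 39.]
    0.62 [574.9 194. ] [ 14.4 143.6] 34.1 [-3.9 -2.2] [20. 33. 37.]
tweezers 0.79 [538.1 242.3] tray [ -1.4 -62.8]
    0.78 [535.7 242.8] [ 18.8 134.6] 36.0 [  0.3 -64.6] [21. 30. 34.]
bar 0.59 [ 513.7 -343.4] tray [354.5 402.9]
    0.87 [ 515.2 -338.8] [ 24.2 292.8] 169.0 [350.7 400. ] [ 1.  8. 31.]
grip 178 (array([ 515. , -334.4]), array([15.4, 40.3]), 170.0) [ 514.79888766 -333.48614102   29.86724857]
(array([ 515. , -334.3]), array([ 14. , 289.8]), 169.5)
```

View pics/g.png

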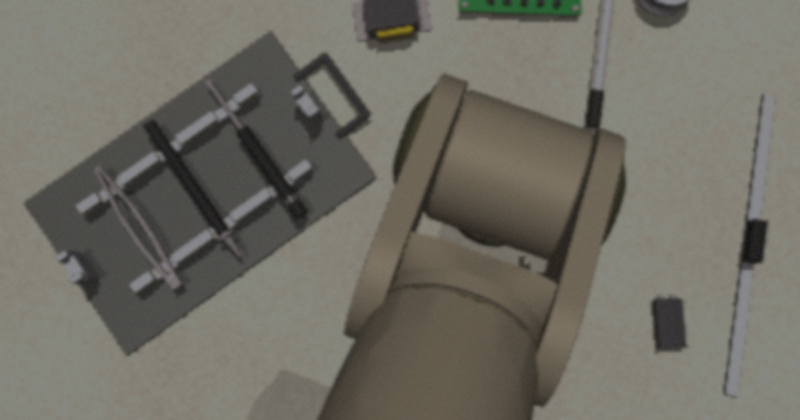

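All three instruments lie in their own notch pairs: driver (210–300, 85–215), probe in the middle, tweezers (100–180, 170–285). Now the bar.

```bash
python3 -m jog '[[[-3,-39,0],[0,0,0],0],[[-6,-79,0],[0,0,0],0],[[-9,-119,0],[0,0,0],0],[[-12,-159,0],[0,0,0],0],[[-16,-199,0],[0,0,0],0],[[-19,-235,-10],[0,0,0],0],[[-20,-256,-25],[0,0,0],0],[[-20.5,-258,-45],[0,0,0],0]]' && python3 -m jog '[[[0,0,-25],[0,0,0],0],[[0,0,-45],[0,0,0],0],[[0,0,-58],[0,0,0],0.3],[[0,0,-58],[0,0,0],0.6],[[0,0,-58],[0,0,0],1],[[0,0,-58],[0,0,0],1],[[0,0,-58],[0,0,0],1],[[0,0,-58],[0,0,0],1]]' 60 && python3 -m jog '[[[0,0,0],[0,0,0],1],[[0,0,0],[0,0,0],1],[[0,0,5],[0,0,0],1],[[0,0,20],[0,0,0],1],[[0,0,50],[0,0,0],1],[[0,0,85],[0,0,0],1],[[0,0,100],[0,0,0],1],[[0,0,100],[0,0,0],1]]'
python3 -c "
from h import *
s=sensors.sense();q=s['ee_rot'];print(s['eef_pos'],2*np.degrees(np.arctan2(q[2],q[1]))-90)
for n in ('side','top'):
  p=capture(n)
  for r in cut_out(p,'bar')[:1]:
    P=cloud(p,r['region']);f=P[P[:,2]>60];print(n,r['p'],rect(f),np.percentile(f[:,2],[5,50,95]))
"
```

```text
time_s: 15.33
eef_pos: [515.5, -336.0, 82.2]
ee_rot: [0.001, 0.088, 0.996, -0.001]
force: [0.2, -0.3, -0.3]
grip_width: 1.0
time_s: 16.0
eef_pos: [515.9, -332.7, 25.2]
ee_rot: [0.001, 0.087, 0.996, -0.001]
force: [-5.6, 6.3, 26.8]
grip_width: 0.149
time_s: 16.67
eef_pos: [516.5, -333.4, 128.3]
ee_rot: [0.003, 0.087, 0.996, -0.002]
force: [0.1, 0.1, -0.9]
grip_width: 0.154
[ 516.53721908 -333.37516555  128.30960774] 79.9841108403335
side 0.65 (array([ 512.2, -332.4]), array([ 15.3, 289.5]), 169.9) [105.86013311 111.34529422 132.27302661]
top 0.9 (array([ 581. , -328.1]), array([ 49.6, 161.5]), 145.1) [101.99228333 106.16648607 109.25200305]
```

```bash
python3 -m jog '[[[4,36,3],[0,0,-3],1],[[8,74,5],[0,0,-9],1],[[12,112,5],[0,0,-15],1],[[16,150,5],[0,0,-21],1],[[20,188,5],[0,0,-27],1],[[24,226,5],[0,0,-33],1],[[28,264,5],[0,0,-39],1],[[32,302,5],[0,0,-45],1]]' && python3 -m jog '[[[5,38,0],[0,0,0],1],[[9,76,0],[0,0,0],1],[[13,114,0],[0,0,0],1],[[17,150,0],[0,0,0],1],[[20,180,0],[0,0,0],1],[[23,204,-5],[0,0,0],1],[[25,216,-15],[0,0,0],1],[[25.5,220,-25],[0,0,0],1]]' && python3 -m jog '[[[0,0,-5],[0,0,0],1],[[0,0,-9],[0,0,0],1],[[0,0,-9],[0,0,0],1],[[0,0,-9],[0,0,0],1],[[0,0,-9],[0,0,0],1],[[0,0,-9],[0,0,0],1],[[0,0,-9],[0,0,0],1],[[0,0,-9],[0,0,0],1]]'
cat > chk.py <<'E'
from h import *
s=sensors.sense();q=s['ee_rot'];print(s['eef_pos'].round(1),2*np.degrees(np.arctan2(q[2],q[1]))-90)
a=np.radians(-55);R=np.array([[-np.sin(-a),-np.cos(a)],[np.cos(a),np.sin(a)]])
print('tcp tray',(R@(s['eef_pos'][:2]-[573,190])).round(1))
for n in ('side','top'):
  p=capture(n)
  if n=='side': cv2.imwrite('pics/h%d.png'%(s['time_s']*100),cv2.resize(p['color'][140:260,190:350],(800,600),interpolation=cv2.INTER_CUBIC))
  for r in cut_out(p,'bar')[:1]:
    P=cloud(p,r['region']);m=np.median(P[:,2]);f=P[(P[:,2]>m-6)&(P[:,2]<m+8)];T=(f[:,:2]-[573,190])@R.T
    print(n,r['p'],len(f),rect(f),'z',m,np.percentile(T[:,1],[1,99]))
    for lo,hi in((-160,-90),(-90,-40),(40,90),(90,160)):
      g=(T[:,1]>lo)&(T[:,1]<hi)
      if g.sum()>10: print('  y',T[g,1].mean().round(),'x',np.percentile(T[g,0],[5,50,95]).round(1),'z',f[g,2].mean().round(1))
E
python3 chk.py; ls pics
```

```text
time_s: 17.53
eef_pos: [546.6, -28.3, 127.5]
ee_rot: [-0.001, 0.464, 0.886, -0.0]
force: [1.2, -0.1, -0.3]
grip_width: 0.152
time_s: 18.2
eef_pos: [572.3, 191.1, 101.8]
ee_rot: [-0.001, 0.461, 0.887, -0.0]
force: [-0.2, -0.3, -1.9]
grip_width: 0.15
time_s: 18.87
eef_pos: [572.9, 189.6, 95.1]
ee_rot: [0.0, 0.462, 0.887, 0.0]
force: [0.6, 0.3, -1.5]
grip_width: 0.149
[572.9 189.6  95.1] 34.968515862607546
tcp tray [0.3 0.3]
side 0.63 476 (array([568.7, 191. ]), array([ 17.8, 286.5]), 125.1) z 78.1705046909239 [-142.66269541  137.25598329]
  y -117.0 x [-4.5  5.   9.4] z 78.4
  y -67.0 x [-1.9  4.6  8.6] z 77.8
  y 63.0 x [-1.2  4.2  8.8] z 77.6
  y 117.0 x [-2.5  5.   9.2] z 77.8
top 0.62 434 (array([620.7, 122.3]), array([ 13.3, 120.4]), 124.5) z 77.63342452596038 [ 24.69274644 141.4397886 ]
  y 64.0 x [-6.  -0.1  5. ] z 77.7
  y 117.0 x [-5.2  0.1  5. ] z 77.7
a.png
b.png
c.png
d.png
e.png
f.png
g.png
h1886.png
side0.png
top0.png
```

View pics/h1886.png

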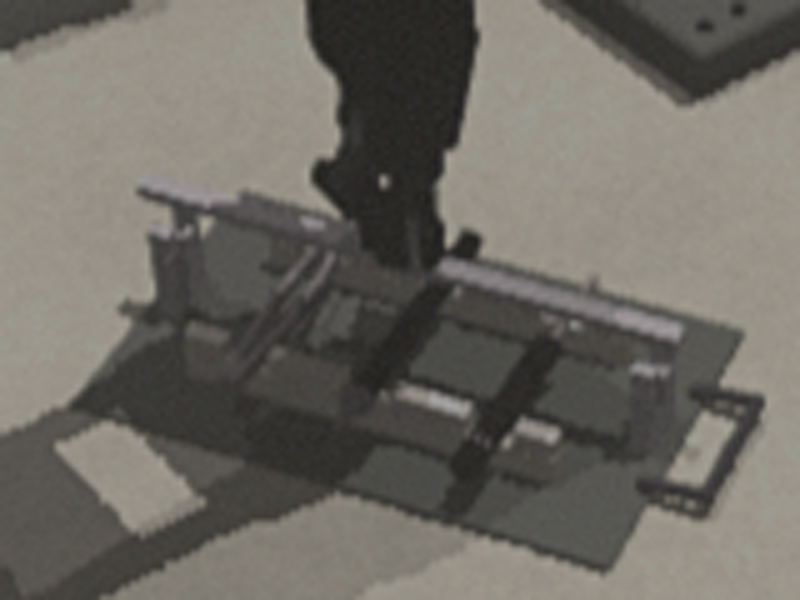

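The bar is level above both posts, with ends at (140,190) and (680,335). Lowering it into the saddles.

```bash
python3 -m jog '[[[1,-1,-4],[0,0,0],1],[[1,-1.5,-8],[0,0,0],1],[[1,-1.5,-12],[0,0,0],1],[[1,-1.5,-16],[0,0,0],1],[[1,-1.5,-18],[0,0,0],1],[[1,-1.5,-18],[0,0,0],1],[[1,-1.5,-18],[0,0,0],1],[[1,-1.5,-18],[0,0,0],1]]' && python3 -m jog '[[[0,0,-2],[0,0,0],1],[[0,0,-4],[0,0,0],1],[[0,0,-5],[0,0,0],1],[[0,0,-5],[0,0,0],1],[[0,0,-5],[0,0,0],1],[[0,0,-5],[0,0,0],1],[[0,0,-5],[0,0,0],1],[[0,0,-5],[0,0,0],1]]'; python3 chk.py
```

```text
time_s: 19.73
eef_pos: [573.9, 188.2, 77.0]
ee_rot: [0.0, 0.462, 0.887, 0.0]
force: [0.2, 0.7, -2.6]
grip_width: 0.15
time_s: 20.4
eef_pos: [573.9, 188.2, 71.8]
ee_rot: [0.0, 0.462, 0.887, 0.0]
force: [0.0, 0.0, -1.7]
grip_width: 0.152
[573.9 188.2  71.8] 34.978651079576764
tcp tray [0.3 2. ]
side 0.77 377 (array([572.4, 184.3]), array([ 17.2, 276.4]), 124.7) z 54.99042105837035 [-126.4180834   140.02939776]
  y -109.0 x [-0.5  4.5  7.8] z 54.9
  y -65.0 x [-2.6  4.7  9. ] z 54.7
  y 66.0 x [-2.4  4.5  8.7] z 54.8
  y 114.0 x [-2.5  4.5  9.1] z 54.6
```

```bash
python3 -m jog '[[[0,0,-0.8],[0,0,0],1],[[0,0,-0.8],[0,0,0],1],[[0,0,-0.8],[0,0,0],0.78],[[0,0,-0.8],[0,0,0],0.7],[[0,0,-0.8],[0,0,0],0.6],[[0,0,-0.8],[0,0,0],0.5],[[0,0,-0.8],[0,0,0],0.4],[[0,0,-0.8],[0,0,0],0.4]]' && python3 -m jog '[[[0,0,15],[0,0,0],0.4],[[0,0,45],[0,0,0],0.4],[[0,0,80],[0,0,0],0.3],[[-25,-25,110],[0,0,0],0],[[-50,-60,120],[0,0,0],0],[[-75,-100,120],[0,0,0],0],[[-100,-140,120],[0,0,0],0],[[-125,-180,120],[0,0,0],0]]' && python3 -m jog '[[[-10,-40,0],[0,0,0],0],[[-20,-80,0],[0,0,0],0],[[-20,-120,0],[0,0,0],0],[[-20,-150,0],[0,0,0],0],[[-20,-150,0],[0,0,0],0],[[-20,-150,0],[0,0,0],0],[[-20,-150,0],[0,0,0],0],[[-20,-150,0],[0,0,0],0]]'; python3 chk.py
python3 -c "
from h import *
a=np.radians(-55);R=np.array([[-np.sin(-a),-np.cos(a)],[np.cos(a),np.sin(a)]])
p=capture('top');cv2.imwrite('pics/i.png',cv2.resize(p['color'][150:350,110:350],(720,600),interpolation=cv2.INTER_CUBIC))
for o in('driver','probe','tweezers','bar','display_board','transformer','spool','battery','marker'):
    for r in cut_out(p,o)[:1]:
      P=cloud(p,r['region']);P=P[P[:,2]<70];P=P[P[:,2]>np.median(P[:,2])-10]; c,sz,an=rect(P);print(o,round(r['p'],2),c,sz,an,(R@(c-[573,190])).round(1))
"
```

```text
time_s: 21.27
eef_pos: [573.8, 188.2, 71.0]
ee_rot: [-0.0, 0.462, 0.887, -0.0]
force: [-0.3, -0.1, -0.4]
grip_width: 0.603
time_s: 21.93
eef_pos: [459.7, 26.6, 191.3]
ee_rot: [0.0, 0.462, 0.887, 0.0]
force: [1.3, -1.3, 0.6]
grip_width: 0.999
time_s: 22.6
eef_pos: [441.0, -121.3, 190.9]
ee_rot: [-0.0, 0.461, 0.887, 0.0]
force: [-0.2, 0.8, 0.2]
grip_width: 0.999
[ 441.  -121.3  190.9] 35.059256257145876
tcp tray [286.7 179.3]
side 0.59 2179 (array([575.3, 177.9]), array([183.2, 321.9]), 126.2) z 7.133871413152538 [-143.92565293  165.77401869]
  y -119.0 x [-16.8  50.5  90.8] z 6.6
  y -61.0 x [-15.9  60.2  91.4] z 6.5
  y 79.0 x [-85.6 -78.7 -22.4] z 6.0
  y 122.0 x [-78.5  15.3  83.4] z 6.6
top 0.9 947 (array([573.8, 190.1]), array([ 14.1, 287.5]), 124.8) z 54.792827693819895 [-140.97720638  140.59343547]
  y -118.0 x [-6.3 -1.   4.5] z 54.4
  y -64.0 x [-6.4 -0.8  4.3] z 54.1
  y 65.0 x [-6.2 -0.1  4.9] z 54.3
  y 116.0 x [-6.  -0.1  4.8] z 54.4
driver 0.75 [607.9 132.9] [ 13.9 154. ] 34.8 [ 4.2 66.8]
probe 0.76 [572.5 190.4] [ 14.9 150.9] 33.5 [ 0.2 -0.6]
tweezers 0.9 [535.3 244.3] [ 11.6 133.7] 35.0 [ -0.3 -66.1]
bar 0.87 [573.6 190.1] [ 14.2 287.9] 124.7 [-0.5  0.3]
display_board 0.88 [ 785.8 -122.8] [ 91.9 120.3] 87.0 [  5.1 378.3]
transformer 0.88 [742.3   4.4] [49.7 52.6] 8.1 [-32.2 249.1]
spool 0.97 [ 765.3 -262.4] [53.9 55.8] 134.3 [102.  480.9]
marker 0.86 [ 692.6 -197.6] [ 14.9 129.8] 171.3 [124.3 386.1]
```

View pics/i.png

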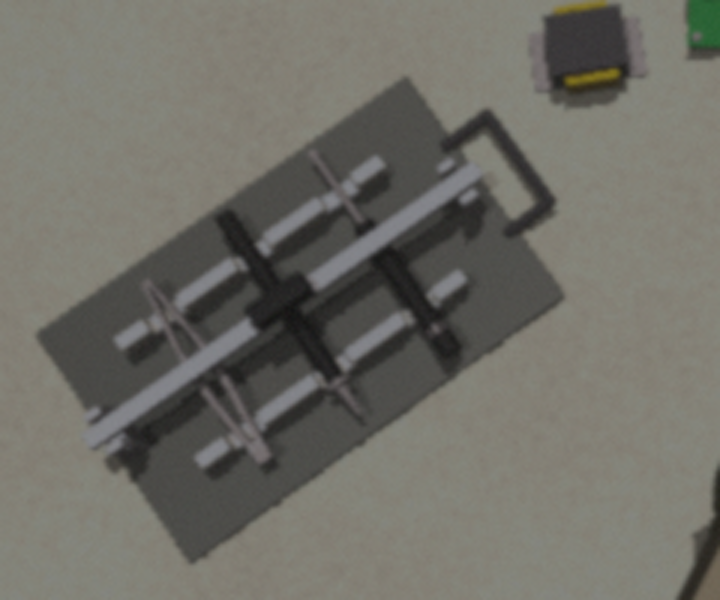

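The bar lies in both saddles with its grip up at (280,300). Its top is at z = 54, so the underside is at 46. The instruments are in order from the handle: driver, probe, tweezers. Handing in.

```bash
python3 -c "
from rig import ctrl
print(ctrl.finish_job())"
```

```text
the job is handed in; nothing more can be done
None
```

I laid the screwdriver in the notches nearest the handle and the tweezers in those at the other end. The retaining bar then went into both post saddles, grip up. I handed the job in with the clock at about 23 s of the 67 s allowed; the hand-in reported no verdict.

The last top-camera check, in the tray frame:

| Item | x (mm) | y (mm) | Note |
|---|---|---|---|
| Screwdriver | about 4 | 67 | line within about 1° of the tray's x |
| Probe | 0 | -1 | in its middle notches |
| Tweezers | 0 | -66 | in line with the tray's x |
| Bar | -0.5 | 0 | within about 0.5° of the tray's y, underside at z ≈ 46 |

- **Bystanders:** the display board, transformer, spool and marker read within about 4 mm of where they started. The battery was not detected in the final picture, so it was not checked at the end. The arm's paths did not come near it.
- **Disagreements:** the side camera put the bar about 4.5 mm off in x just before release. I put that down to it seeing the bar's side face and to its calibration, and trusted the top camera. In the final check the side camera mistook the whole tray for the bar, so I ignored that reading.
- **Contact forces:** the wrist force reached about 27 N while closing on the bar's grip and 19 N while closing on the screwdriver, well under the limits. The final picture shows the arm clear of everything.

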